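Make up two pipe-fitting kits in the stores

ROBOT

A 7-joint arm with a two-finger parallel gripper is mounted at the origin on the work surface. World frame = base frame: x ahead of the robot, y to its left, z up, the work surface at z = 0. Lengths are in m, angles in rad, forces in N, time in s.
With the tool pointing down it reaches from about 0.425 to 0.875 m from the base axis. Payload 4.7 kg.
Tool frame: the origin (TCP) lies at the very end of the fingers, on their centre line; the grasp point (between the pads) lies 19 mm behind it; z points along the fingers, y is the line along which they close (so a half turn about z gives the same grasp; the last joint's range is limited). The gripper opens to 85 mm and grips with 20 to 120 N. Pads are 22 mm wide; open, the fingers measure 114 mm over their backs; the gripper's body (76 mm by 85 mm) begins 54 mm behind the grasp point. The pads swing forward as they close: fully open they stand 13 mm farther back than shut.
Start: joints at [1.207, 0.321, -0.07, 1.45, 0.023, 1.371, -0.057], TCP at [0.24, -0.604, 0.231] pointing down, gripper open.
Joint ranges: [-2.86, 2.86], [-0.3, 2.09], [-1.38, 1.24], [0.06, 2.45], [-1.56, 4.7], [0.09, 2.05], [-2.69, 2.69]. Speed limits (rad/s): [2.57, 2.57, 3.14, 3.14, 3.14, 3.14, 3.14].

INTERFACE

Orientations are given as a unit quaternion [w, x, y, z].
In Python, from rig import manip gives the robot as it stands. The module is installed in compiled form; this text tells all that it offers.
- The arm moves only by the shell command python3 -m handwheel 'ROWS' [OPENING] [FORCE]. ROWS is JSON, a list that holds one entry, the list of rows, each a list of 4 numbers: the shift along the tool's x, y, z in mm, then the turn about the tool's z in rad. A call has 1 to 12 rows; each row shifts and turns the commanded pose from where the row before left it, along the tool's axes as they then stand; what a row does not reach is not made up. A row lasts 1/12 s, in which the tool goes at most 41.7 mm and 7.16 degrees, less where a joint would pass 70% of its speed; a pose out of reach is approached as far as the arm can. A call is refused whole if a number of a shift passes 41.7 or a number of a turn 0.125, either way. A call with a gripper value outside its range is refused whole. OPENING is the finger opening in mm, from 0 to 85.4, set as the call begins (- or left out, the last holds). The fingers move at their own pace and stop on an object; FORCE is the grip in N (left out, the last holds). Time passes only in rows, so rows that do not move let the fingers close. It gives the time, the measured TCP pose, the force, the opening and the grip force at its end, in the units of the state.
- manip.sense(): the state, without advancing time (a new reading comes with each control period).
- manip.capture(name): name is "scene" or "top" or "wrist"; returns a dict with "image" (420x560x3 uint8, red, green, blue), "mtx" (3x3 intrinsics, pixels), "dist" ([k1, k2, p1, p2, k3] as OpenCV has them; the pictures are not rectified), "R" (3x3) and "t" (3): a world point X has camera coordinates R X + t. Camera axes: x right, y down, z forward; pixel columns grow to the right and rows downward; lengths in m; the calibration is good to about 2 mm. A picture is of the moment at which its call begins. There is no depth.
- manip.job_done(): hands the job in; it is judged then, once.
Trained networks look in a picture, given as the dict that the camera call returned (one of the last four; its "shot" number tells which), for a name from the list of things; names that differ only in an ending like _2 or _b are one class to them, and where a whole thing is asked for, a point or a joint stands for the part that bears it (a point fixed in the world has none). Each returns a list of dicts, best first, with "conf" (0 to 1); they miss things now and then, are a little off and sometimes report something else, mostly with a low value. They report only what shows in the picture. A call takes as long as a camera call. They do not tell look-alikes from the thing itself.
- manip.find_in(target, picture): "extent" ([left, top, width, height] in pixels, round what is visible of it).
- manip.masks_of(target, picture): "mask" (420x560 bool, what is visible of it) and "extent" ([left, top, width, height] in pixels, round what is visible of it).
- manip.tip_of(target, picture): "xy" ([column, row] in pixels: a listed point, or the origin of a listed thing).
The state is a dict: "time": time; "qpos": joint angles; "joint_velocities": joint speeds; "effort": joint torques, N m; "eef_pos": TCP position; "tool_rot": TCP orientation; "force": force on the tool from outside, world axes, zero at the start; "torque": the same for the moment, N m; "width": opening from 0.0 (shut) to 1.0 (fully open); "grasp_force": force on a finger pad.
Only numpy, scipy, OpenCV 4.12 (cv2) and the standard library are available. Lean on these libraries where they do the work, as an engineer would, in place of code of your own. Each camera call takes 0.05 s, during which the arm holds its last target. There are 200 camera calls.

TASK

Make up the two fitters' kits from the loose fittings on the trolley: the ball valve and the large elbow go in the two-compartment tray; the tee, the small elbow and the straight socket go in the three-compartment tray. Put one fitting in each compartment, resting on its floor the same way up as it is now (elbows and tee flat, socket and valve standing), lowered into place rather than dropped. Leave the flange, the tin and the wrench where they are.

Things in the scene. Friction and masses are not known exactly. Their poses are not given: they have to be found in the camera images.
- elbow_large: Larger of two galvanised 90-degree pipe elbows, lying flat: barrels 43 mm in diameter, so 43 mm high. Origin under the centre of its 60 x 60 mm footprint; mouths face its +x (flat face at x = +30, axis at y = -8.5 mm) and +y (face at y = +30, axis at x = -8.5); round corner at (-8.5, -8.5). Between +x face and corner's back (along x, at y = -8.5) 60 mm wide, centred on x = 0. 0.26 kg.
- elbow_small: Smaller galvanised 90-degree elbow, lying flat: barrels 28 mm in diameter, so 28 mm high. Origin under the centre of its 42 x 42 mm footprint; mouths face its +x (flat face at x = +21, axis at y = -7 mm) and +y (face at y = +21, axis at x = -7); round corner at (-7, -7). Between +x face and corner's back (along x, at y = -7) 42 mm wide, centred on x = 0. 0.10 kg.
- tee: Galvanised pipe tee lying flat: collars 35 mm in diameter, so 35 mm high. Run 66 mm long along its x (-33 to +33, axis at y = -7.75 mm), branch to +y with flat face at y = +25; back of the run's middle at y = -23. Origin under the centre of the 66 x 50.5 mm footprint. Between branch face and back (along y at x = 0) 48 mm wide, centred on y = +1. 0.22 kg.
- socket: Plain straight galvanised socket (a short round sleeve) standing on end, open mouth up: 40 mm in diameter, 45 mm high. Origin under its centre, z up. 0.20 kg.
- valve: Brass ball valve standing on a flat of its hexagon ends, steel butterfly handle on top. Body 62 mm long along its x, hexagons 34 mm high, 39 mm over corners in y; between them (x = -16 to +16) a round waist 33 mm in diameter, axis 17 mm up, to grip along y, fingers astride the handle. Handle along x, 54 mm span, 7 mm thick (hub 19), 42 to 59 mm up. Origin under the centre. 0.32 kg.
- tray_two: Green sheet-steel kit tray with TWO compartments side by side, 136 mm (its x) by 179 mm (its y), 25 mm high, fixed in place. Origin under its centre. Each compartment is 130 mm (x) by 85 mm (y) inside, centred at y = -44 and +44 mm, x = 0; walls 3 mm, rising to 25 mm (rolled rim to 27); floor 4 mm above the origin.
- tray_three: Green sheet-steel kit tray with THREE compartments side by side, 136 mm (its x) by 267 mm (its y), 25 mm high, fixed in place. Origin under its centre. Each compartment is 130 mm (x) by 85 mm (y) inside, centred at y = -88, 0 and +88 mm, x = 0; walls 3 mm, rising to 25 mm (rolled rim to 27); floor 4 mm above the origin.
- flange: Round galvanised pipe flange lying flat, 95 mm in diameter, 14 mm thick with a 56 mm hub to 28 mm height, four bolt holes. Surplus stock among the fittings: stays where it is. Origin under its centre. 0.75 kg.
- tin: Upright round tin of jointing compound, 68 mm in diameter, 80 mm high, beside the work. Stays. Origin under its centre.
- wrench: Pipe wrench with red handle lying flat beside the work, about 236 mm long (x = -127 to +109 mm), 20 mm thick. Stays. Origin under it near the head.
There are look-alikes about, which are no part of the job. What is shaped like the socket but blue or red is not meant.

How it is judged:
At the end, for the whole second after the job is handed in: Valve and large elbow in the two-compartment tray, tee, small elbow and socket in the three-compartment one: one to a compartment, on its floor (6 mm), same way up as at the start (0.15 rad), at rest (0.02 m/s); flange, tin and wrench within 20 mm of where they were (z of each of valve, elbow_large in the frame of tray_two below 0.01 m and angle between each of valve, elbow_large, tee, elbow_small, socket's own z axis and vertical below 0.15 rad and linear speed of each of valve, elbow_large, tee, elbow_small, socket below 0.02 m/s and ((x of valve in the frame of tray_two between -0.05 and 0.05 m and y of valve in the frame of tray_two between -0.074 and -0.014 m) or (x of elbow_large in the frame of tray_two between -0.05 and 0.05 m and y of elbow_large in the frame of tray_two between -0.074 and -0.014 m)) and ((x of valve in the frame of tray_two between -0.05 and 0.05 m and y of valve in the frame of tray_two between 0.014 and 0.074 m) or (x of elbow_large in the frame of tray_two between -0.05 and 0.05 m and y of elbow_large in the frame of tray_two between 0.014 and 0.074 m)) and z of each of tee, elbow_small, socket in the frame of tray_three below 0.01 m and ((x of tee in the frame of tray_three between -0.05 and 0.05 m and y of tee in the frame of tray_three between -0.118 and -0.058 m) or (x of elbow_small in the frame of tray_three between -0.05 and 0.05 m and y of elbow_small in the frame of tray_three between -0.118 and -0.058 m) or (x of socket in the frame of tray_three between -0.05 and 0.05 m and y of socket in the frame of tray_three between -0.118 and -0.058 m)) and ((x of tee in the frame of tray_three between -0.05 and 0.05 m and y of tee in the frame of tray_three between -0.03 and 0.03 m) or (x of elbow_small in the frame of tray_three between -0.05 and 0.05 m and y of elbow_small in the frame of tray_three between -0.03 and 0.03 m) or (x of socket in the frame of tray_three between -0.05 and 0.05 m and y of socket in the frame of tray_three between -0.03 and 0.03 m)) and ((x of tee in the frame of tray_three between -0.05 and 0.05 m and y of tee in the frame of tray_three between 0.058 and 0.118 m) or (x of elbow_small in the frame of tray_three between -0.05 and 0.05 m and y of elbow_small in the frame of tray_three between 0.058 and 0.118 m) or (x of socket in the frame of tray_three between -0.05 and 0.05 m and y of socket in the frame of tray_three between 0.058 and 0.118 m)) and distance of each of flange, tin, wrench from where it was at the start of the episode below 0.02 m); the robot touches nothing.
It fails at once if the flange is pushed more than 20 mm from its place (distance of flange from where it was at the start of the episode above 0.02 m).
It fails at once if the tin is pushed more than 20 mm from its place (distance of tin from where it was at the start of the episode above 0.02 m).
It fails at once if the wrench is pushed more than 20 mm from its place (distance of wrench from where it was at the start of the episode above 0.02 m).
It fails at once if a fitting is dropped or thrown: it moves faster than 0.6 m/s (a fall of about 2 cm) with no finger on it ((linear speed of elbow_large above 0.6 m/s and contact force between the fingers and elbow_large below 0.1 N) or (linear speed of elbow_small above 0.6 m/s and contact force between the fingers and elbow_small below 0.1 N) or (linear speed of tee above 0.6 m/s and contact force between the fingers and tee below 0.1 N) or (linear speed of socket above 0.6 m/s and contact force between the fingers and socket below 0.1 N) or (linear speed of valve above 0.6 m/s and contact force between the fingers and valve below 0.1 N)).
It also fails if it takes over 128 s, if anything falls off the work surface, if the arm or the gripper's body presses on something with over 40 N, if the wrist force passes 120 N, or if a joint passes its speed limit or range.

## Working session

There is one attempt and no reset: what is moved stays moved. The work goes in short steps, Python scripts to look and compute and a shell command to move; the robot and the scene stay as the last step left them, time stands still between calls to the robot, and variables do not carry over. Pictures are saved under pics/ and viewed, at most 14 in all, crops included, and the job is handed in when it is done.

```bash
mkdir -p pics
cat > h.py <<'E'
import numpy as np, cv2, json
from rig import manip
def ray(p,uv,z):
    q=cv2.undistortPoints(np.array([[uv]],float),p["mtx"],p["dist"])[0,0]
    R=np.array(p["R"]);t=np.array(p["t"]);c=-R.T@t;d=R.T@np.array([q[0],q[1],1]);return c+d*(z-c[2])/d[2]
def px(p,X):
    return cv2.projectPoints(np.array([X],float),cv2.Rodrigues(np.array(p["R"]))[0],np.array(p["t"],float),np.array(p["mtx"],float),np.array(p["dist"],float))[0][0,0]
def save(p,n): cv2.imwrite("pics/"+n+".png",np.ascontiguousarray(p["image"][:,:,::-1]))
E
python3 - <<'E'
from h import *
s=manip.sense();print(s)
for c in ["top","scene"]:
    p=manip.capture(c);p={k:(np.array(v,float) if k in("mtx","dist","R","t") else v) for k,v in p.items()};save(p,c+"0")
    print(c,-p["R"].T@p["t"])
    for n in "elbow_large elbow_small tee socket valve tray_two tray_three flange tin wrench".split():
        print(n,[(np.round(r["xy"]).tolist(),round(r["conf"],2),np.round(ray(p,r["xy"],0)[:2],3).tolist()) for r in manip.tip_of(n,p)][:4])
E
```

```text
{'time': 0.0, 'qpos': array([ 1.20710369,  0.3218437 , -0.07011339,  1.45167963,  0.02260586,
        1.3707894 , -0.05688333]), 'joint_velocities': array([ 1.12096306e-03,  8.82718606e-05, -3.91687450e-04, -1.42498684e-03,
        5.07147548e-04, -1.03882254e-04, -8.50493159e-04]), 'effort': array([-6.45188811e-05, -4.93573523e+01, -3.82256582e-01, -3.14332151e+01,
        1.30104023e-02,  1.12254359e-02,  1.33979324e-06]), 'eef_pos': array([ 0.2395357 , -0.6036748 ,  0.23020795]), 'tool_rot': array([-9.38983567e-04,  9.82204509e-01,  1.87812058e-01, -2.27735445e-04]), 'force': array([ 0.33212945, -0.20838172, -1.17871729]), 'torque': array([ 0.01458771, -0.03134006,  0.06693548]), 'grasp_force': 0.0, 'width': 0.9999145472901554}
top [ 0.42631533 -0.01250761  1.12154248]
elbow_large [([289.0, 237.0], 0.95, [0.451, -0.06])]
elbow_small [([143.0, 234.0], 0.66, [0.46, 0.355]), ([329.0, 172.0], 0.46, [0.639, -0.178])]
tee [([346.0, 236.0], 0.55, [0.454, -0.222])]
socket [([396.0, 277.0], 0.75, [0.339, -0.36]), ([377.0, 214.0], 0.55, [0.516, -0.312]), ([399.0, 245.0], 0.5, [0.428, -0.371
[... 490 characters left out ...]
52, [0.444, -0.062])]
elbow_small [([370.0, 189.0], 0.41, [0.473, 0.352])]
tee [([222.0, 227.0], 0.6, [0.459, -0.209])]
socket [([173.0, 218.0], 0.53, [0.349, -0.355]), ([180.0, 235.0], 0.47, [0.44, -0.352]), ([199.0, 249.0], 0.45, [0.524, -0.306])]
valve [([331.0, 194.0], 0.73, [0.443, 0.206])]
tray_two [([245.0, 265.0], 0.88, [0.646, -0.187])]
tray_three [([346.0, 231.0], 0.87, [0.632, 0.17]), ([156.0, 288.0], 0.16, [0.63, -0.462])]
flange [([293.0, 204.0], 0.97, [0.439, 0.057]), ([251.0, 267.0], 0.49, [0.66, -0.172])]
tin [([156.0, 290.0], 0.96, [0.637, -0.464]), ([349.0, 231.0], 0.42, [0.637, 0.179]), ([292.0, 197.0], 0.28, [0.406, 0.068])]
wrench [([416.0, 206.0], 0.57, [0.617, 0.458])]
```

View pics/top0.png

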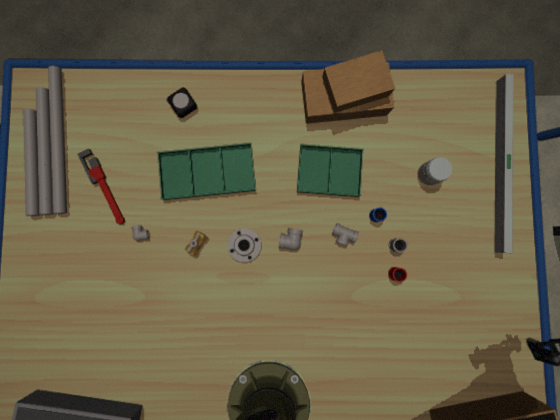

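Run:
```python
import cv2
i=cv2.imread("pics/top0.png")[150:300,80:450];cv2.imwrite("pics/top0c.png",cv2.resize(i,None,fx=2.16,fy=2.16,interpolation=cv2.INTER_CUBIC))
```

```text
(no output)
```

View pics/top0c.png

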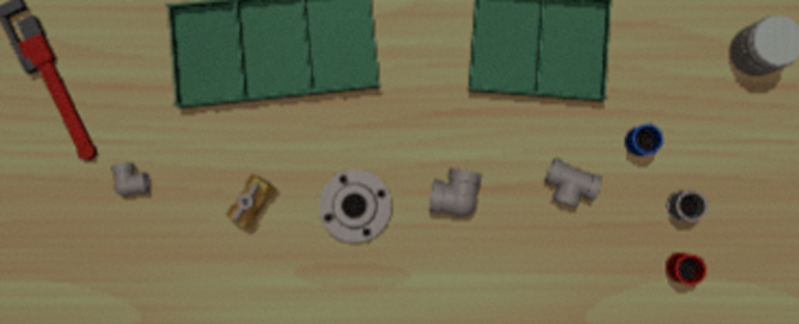

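```bash
cat >> h.py <<'E'
from scipy.optimize import minimize
def cyl(a,b,r,n=24):
    a,b=np.array(a,float),np.array(b,float);d=(b-a)/np.linalg.norm(b-a)
    u=np.cross(d,[0.3,0.5,0.81]);u/=np.linalg.norm(u);v=np.cross(d,u);th=np.linspace(0,2*np.pi,n)[:,None]
    c=r*(np.cos(th)*u+np.sin(th)*v);return np.vstack([a+c,b+c])
def sph(c,r): return np.vstack([np.array(c)+cyl([0,0,-k],[0,0,k],np.sqrt(r*r-k*k)) for k in np.linspace(.05,.95,6)*r])
def box(x,y,z): return np.array([[a,b,c] for a in x for b in y for c in z],float)
def elb(f,o,r): return [cyl([o,o,r],[f,o,r],r),cyl([o,o,r],[o,f,r],r),sph([o,o,r],r)]
def hexa(a,b): return np.array([[x,y,z] for x in(a,b) for y,z in((-19.5,17),(19.5,17),(-9.8,0),(9.8,0),(-9.8,34),(9.8,34))],float)
M={"elbow_large":elb(30,-8.5,21.5),"elbow_small":elb(21,-7,14),
"tee":[cyl([-33,-7.75,17.5],[-20,-7.75,17.5],17.5),cyl([20,-7.75,17.5],[33,-7.75,17.5],17.5),cyl([-30,-7.75,17.5],[30,-7.75,17.5],15.25),cyl([0,12,17.5],[0,25,17.5],17.5),cyl([0,-7.75,17.5],[0,25,17.5],15.25)],
"socket":[cyl([0,0,0],[0,0,45],20)],
"valve":[hexa(-31,-16),hexa(16,31),cyl([-16,0,17],[16,0,17],16.5),box((-27,27),(-3.5,3.5),(42,59)),cyl([0,0,30],[0,0,59],9.5)],
"tray_two":[box((-68,68),(-89.5,89.5),(0,26))],"tray_three":[box((-68,68),(-133.5,133.5),(0,26))]}
def shot(c):
    p=manip.capture(c);return {k:(np.array(v,float) if k in("mtx","dist","R","t") else v) for k,v in p.items()}
def proj(p,name,q):
    c,s=np.cos(q[2]),np.sin(q[2]);R=np.array([[c,-s,0],[s,c,0],[0,0,1]]);rv=cv2.Rodrigues(p["R"])[0]
    return [cv2.projectPoints(P/1000@R.T+[q[0],q[1],0],rv,p["t"],p["mtx"],p["dist"])[0][:,0] for P in M[name]]
def render(p,name,q):
    S=3;im=np.zeros((420*S,560*S),np.uint8)
    for P in proj(p,name,q):
        cv2.fillConvexPoly(im,cv2.convexHull(((P+.5)*S*16).astype(np.float32)).round().astype(np.int32),255,cv2.LINE_8,4)
    return cv2.resize(im,(560,420),interpolation=cv2.INTER_AREA)/255.
def fit(p,name,mask,guess,yaws,fixyaw=False):
    m=cv2.GaussianBlur(mask.astype(float),(0,0),1)
    f=lambda q:np.abs(cv2.GaussianBlur(render(p,name,[q[0],q[1],q[2]*5]),(0,0),1)-m).sum()/m.sum()
    best=None
    for y in yaws:
        r=minimize(f,[guess[0],guess[1],y/5],method="Nelder-Mead",options=dict(initial_simplex=np.array([guess[0],guess[1],y/5])+np.array([[0,0,0],[.015,0,0],[0,.015,0],[0,0,.06]]),maxiter=120,xatol=2e-4,fatol=1e-4))
        if best is None or r.fun<best[1]: best=([r.x[0],r.x[1],r.x[2]*5%(2*np.pi)],r.fun)
    return best
def go(x,y,z,phi=None):
    """tool-frame shift (mm) to TCP target, and the turn to tool-x heading phi (deg), shift in present axes"""
    from scipy.spatial.transform import Rotation as Ro
    s=manip.sense();w=s["tool_rot"];R=Ro.from_quat([w[1],w[2],w[3],w[0]]).as_matrix()
    d=R.T@(np.array([x,y,z])-s["eef_pos"])*1000;cur=np.arctan2(R[1,0],R[0,0])
    t=None
    if phi is not None:
        t=(cur-np.radians(phi)+np.pi/2)%np.pi-np.pi/2
    print("shift",d.round(1),"turn",None if t is None else round(t,3),"phi",round(np.degrees(cur),1),"q7",round(s["qpos"][6],2),"t",round(s["time"],1))
def find(p,name,guess,yaws,near=.06):
    best=None
    for r in manip.masks_of(name,p):
        v,u=np.nonzero(r["mask"])
        if len(u)<20: continue
        g=ray(p,[u.mean(),v.mean()],.015)[:2]
        if np.hypot(*(g-guess))>near: continue
        q=fit(p,name,r["mask"],g,yaws)
        if best is None or q[1]<best[1]: best=q
    print(name,None if best is None else (np.round(best[0][:2],4),round(np.degrees(best[0][2]),1),"err",round(best[1],3)))
    return best
E
python3 - <<'E'
from h import *
p=shot("top");Y=np.arange(8)*np.pi/4;S=[0]
for n,g,y in [("elbow_large",(.45,-.06),Y),("elbow_small",(.46,.355),Y),("tee",(.455,-.222),Y),("socket",(.428,-.365),S),("valve",(.435,.207),Y[:4]),("tray_two",(.63,-.179),S),("tray_three",(.635,.175),S)]: find(p,n,np.array(g),y)
go(.43,-.365,.23)
w=shot("wrist");save(w,"wrist0");C=-w["R"].T@w["t"];print("cam",C,w["R"],w["mtx"][0,0])
E
```

```text
elbow_large (array([ 0.445 , -0.0621]), np.float64(348.6), 'err', np.float64(0.042))
elbow_small (array([0.4636, 0.3606]), np.float64(277.4), 'err', np.float64(0.15))
tee (array([ 0.4563, -0.2123]), np.float64(68.5), 'err', np.float64(0.125))
socket (array([ 0.4279, -0.3603]), np.float64(357.4), 'err', np.float64(0.072))
valve (array([0.4333, 0.2017]), np.float64(330.6), 'err', np.float64(0.06))
tray_two (array([ 0.6425, -0.1756]), np.float64(356.3), 'err', np.float64(0.028))
tray_three (array([0.6403, 0.1749]), np.float64(6.0), 'err', np.float64(0.017))
shift [ 265.1 -152.2    1.3] turn None phi 21.6 q7 -0.06 t 1.5
cam [ 0.30778341 -0.57728897  0.37327215] [[ 0.3695462  -0.92921181 -0.00100883]
 [-0.89072838 -0.35455019  0.28442417]
 [-0.26464797 -0.10420928 -0.95869801]] 307.710238616933
```

View pics/wrist0.png

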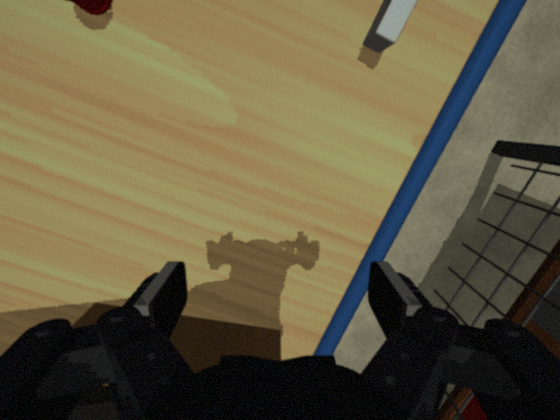

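```bash
python3 -m handwheel '[[[22.1,-12.7,0,0],[22.1,-12.7,0,0],[22.1,-12.7,0,0],[22.1,-12.7,0,0],[22.1,-12.7,0,0],[22.1,-12.7,0,0],[22.1,-12.7,0,0],[22.1,-12.7,0,0],[22.1,-12.7,0,0],[22.1,-12.7,0,0],[22.1,-12.7,0,0],[22.1,-12.7,0,0]]]' 70 40
python3 -m handwheel '[[[0,0,30,0],[0,0,10,0],[0,0,0,0]]]'
python3 - <<'E'
from h import *
w=shot("wrist");save(w,"wrist1")
q=find(w,"socket",np.array([.428,-.36]),[0])
for r in manip.masks_of("socket",w): print(r["extent"],r["conf"])
if q: go(q[0][0],q[0][1],.01)
E
```

```text
time: 2.55
eef_pos: [0.4307, -0.3637, 0.2315]
tool_rot: [0.0, 0.982, 0.188, 0.0]
force: [-0.3, 0.4, -0.2]
width: 0.82
grasp_force: 0.0
time: 2.8
eef_pos: [0.4279, -0.3638, 0.1882]
tool_rot: [-0.002, 0.982, 0.188, -0.002]
force: [0.1, -0.2, -0.6]
width: 0.82
grasp_force: 0.0
socket (array([ 0.4313, -0.3585]), np.float64(355.7), 'err', np.float64(0.056))
[258.4, 163.7, 37.6, 48.0] 0.82
[224.3, 226.3, 41.5, 52.0] 0.75
[234.0, 55.1, 42.3, 51.8] 0.7
shift [  4.6  -6.5 182. ] turn None phi 21.5 q7 -0.57 t 3.0
```

View pics/wrist1.png

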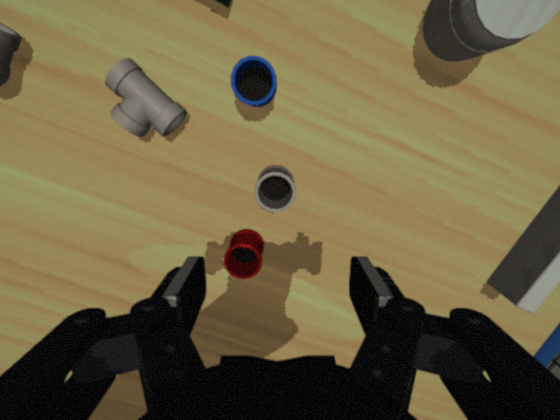

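```bash
python3 -m handwheel '[[[4.6,-6.5,20,0],[0,0,30,0],[0,0,30,0],[0,0,30,0],[0,0,25,0],[0,0,20,0],[0,0,15,0],[0,0,8,0],[0,0,2,0],[0,0,0,0]]]' 70
python3 -m handwheel '[[[0,0,0,0],[0,0,0,0],[0,0,0,0],[0,0,0,0],[0,0,0,0],[0,0,0,0]]]' 20 40
python3 -m handwheel '[[[0,0,-5,0],[0,0,-10,0],[0,0,-20,0],[0,0,-30,0],[0,0,-30,0],[0,0,-20,0],[0,0,0,0]]]'
python3 - <<'E'
from h import *
w=shot("wrist");save(w,"wrist2");go(.649,.0874,.13,96)
E
```

```text
time: 3.78
eef_pos: [0.432, -0.3578, 0.0118]
tool_rot: [0.0, 0.982, 0.187, 0.0]
force: [0.5, -0.3, 0.0]
width: 0.822
grasp_force: 0.0
time: 4.28
eef_pos: [0.4329, -0.358, 0.0129]
tool_rot: [0.001, 0.982, 0.188, 0.001]
force: [-0.4, 0.1, 6.4]
width: 0.459
grasp_force: 40.5
time: 4.87
eef_pos: [0.4344, -0.3586, 0.1318]
tool_rot: [0.003, 0.982, 0.188, 0.003]
force: [-0.3, -0.1, -1.9]
width: 0.457
grasp_force: 40.7
shift [ 364.9 -334.2   -1.7] turn -1.298 phi 21.7 q7 -0.6 t 4.9
```

View pics/wrist2.png

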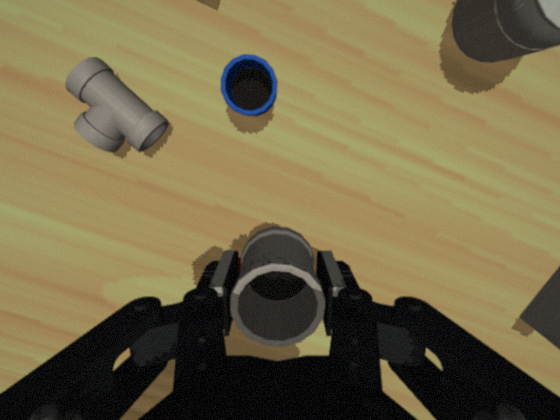

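```bash
python3 -m handwheel '[[[8,-7.5,0,0],[20,-18.3,0,0],[24,-22,0,0],[24,-22,0,0],[24,-22,0,0],[24,-22,0,0],[24,-22,0,0],[24,-22,0,0],[24,-22,0,0],[24,-22,0,0],[24,-22,0,0],[24,-22,0,0]]]'
python3 -m handwheel '[[[24,-22,0,0],[24,-22,0,0],[24,-22,0,0],[18,-17,0,0],[8,-7,0,0],[0,0,0,0]]]'
python3 -m handwheel '[[[0,0,0,-0.118],[0,0,0,-0.118],[0,0,0,-0.118],[0,0,0,-0.118],[0,0,0,-0.118],[0,0,0,-0.118],[0,0,0,-0.118],[0,0,0,-0.118],[0,0,0,-0.118],[0,0,0,-0.118],[0,0,0,-0.118],[0,0,0,0]]]'
python3 - <<'E'
from h import *
w=shot("wrist");save(w,"wrist3");go(.649,.0874,.0165,96)
find(w,"tray_three",np.array([.64,.175]),[.1],.2)
find(w,"tray_two",np.array([.64,-.175]),[-.06],.2)
E
```

```text
time: 5.92
eef_pos: [0.5889, -0.0269, 0.1238]
tool_rot: [-0.001, 0.982, 0.188, -0.002]
force: [0.9, -0.5, -2.0]
width: 0.454
grasp_force: 40.7
time: 6.42
eef_pos: [0.6467, 0.0953, 0.1239]
tool_rot: [-0.002, 0.982, 0.191, -0.002]
force: [-0.1, 0.9, -2.8]
width: 0.455
grasp_force: 40.7
time: 7.42
eef_pos: [0.6469, 0.0878, 0.1247]
tool_rot: [-0.001, 0.669, 0.744, -0.002]
force: [-0.2, -0.5, -2.1]
width: 0.461
grasp_force: 40.8
shift [ -0.7   2.1 108.4] turn -0.004 phi 95.8 q7 -0.32 t 7.5
tray_three (array([0.64  , 0.1862]), np.float64(6.0), 'err', np.float64(0.044))
tray_two None
```

View pics/wrist3.png

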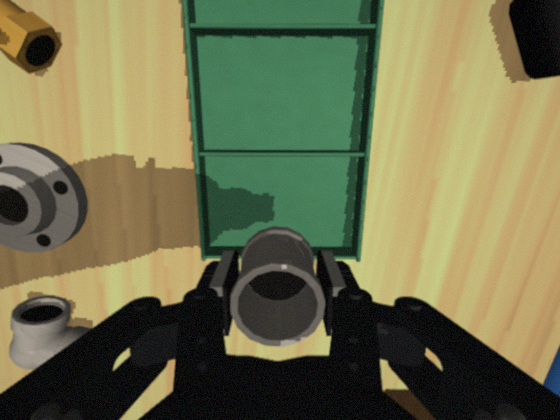

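Run:
```python
from h import *
w=shot("wrist")
print([ray(w,u,.026)[:2].round(4) for u in [(203,258),(361,258),(198,153),(368,153),(187,27),(380,26)]], px(w,[.649,.0874,.004]))
```

```text
[array([0.5892, 0.0401]), array([0.7238, 0.0539]), array([0.5824, 0.1289]), array([0.7133, 0.1423]), array([0.5727, 0.2143]), array([0.7052, 0.2283])] [278.03459965 205.06310193]
```

```bash
python3 -m handwheel '[[[4,4,20,0],[0,2,25,0],[0,0,25,0],[0,0,20,0],[0,0,10,0],[0,0,5,0],[0,0,0,0]]]'
python3 -m handwheel '[[[0,0,1,0],[0,0,1,0],[0,0,0,0]]]'
python3 - <<'E'
from h import *
go(.652,.0915,.0165,96)
E
```

```text
time: 8.2
eef_pos: [0.6532, 0.0946, 0.0205]
tool_rot: [-0.0, 0.669, 0.743, -0.001]
force: [0.0, -0.4, -1.8]
width: 0.458
grasp_force: 40.7
time: 8.45
eef_pos: [0.6547, 0.0949, 0.0206]
tool_rot: [0.001, 0.669, 0.743, 0.001]
force: [-0.3, 0.7, -2.3]
width: 0.463
grasp_force: 40.7
shift [-3.1 -3.   4.1] turn 0.0 phi 96.0 q7 -0.38 t 8.4
```

```bash
python3 -m handwheel '[[[0,0,1.5,0],[0,0,1.5,0],[0,0,0,0]]]'
python3 -m handwheel '[[[0,0,1.0,0],[0,0,0,0]]]'
```

```text
time: 8.7
eef_pos: [0.6543, 0.0947, 0.0171]
tool_rot: [0.001, 0.669, 0.743, 0.0]
force: [0.2, 0.1, 0.4]
width: 0.463
grasp_force: 41.1
time: 8.87
eef_pos: [0.6543, 0.0948, 0.017]
tool_rot: [0.001, 0.669, 0.743, 0.0]
force: [-2.7, -1.2, 7.1]
width: 0.458
grasp_force: 41.7
```

```bash
python3 -m handwheel '[[[0,0,0,0],[0,0,0,0],[0,0,0,0],[0,0,0,0],[0,0,-10,0],[0,0,-25,0],[0,0,-35,0],[0,0,-35,0],[0,0,-35,0],[0,0,-25,0],[0,0,0,0]]]' 62
python3 - <<'E'
from h import *
go(.456,-.212,.19)
E
```

```text
time: 9.78
eef_pos: [0.657, 0.0962, 0.1881]
tool_rot: [0.004, 0.669, 0.743, 0.004]
force: [-0.4, 2.4, 0.5]
width: 0.73
grasp_force: 0.0
shift [-285.5 -232.2   -4.6] turn None phi 96.0 q7 -0.3 t 9.8
```

```bash
python3 -m handwheel '[[[-14,-11,0,0],[-27,-22,0,0],[-27,-22,0,0],[-27,-22,0,0],[-27,-22,0,0],[-27,-22,0,0],[-27,-22,0,0],[-27,-22,0,0],[-27,-22,0,0],[-27,-22,0,0],[-22,-18,0,0],[-6,-5,0,0]]]'
python3 -m handwheel '[[[0,0,0,0.12],[0,0,0,0.12],[0,0,0,0.12],[0,0,0,0.12],[0,0,0,0]]]'
python3 - <<'E'
from h import *
w=shot("wrist");save(w,"wrist4")
q=find(w,"tee",np.array([.456,-.212]),np.radians([60,75]))
if q:
    x,y,a=q[0]; go(x-.001*np.sin(a),y+.001*np.cos(a),.006,np.degrees(a))
E
```

```text
time: 10.78
eef_pos: [0.4496, -0.2179, 0.1803]
tool_rot: [0.0, 0.672, 0.741, -0.002]
force: [-0.3, -0.8, -0.0]
width: 0.73
grasp_force: 0.0
time: 11.2
eef_pos: [0.4533, -0.2122, 0.1805]
tool_rot: [0.0, 0.827, 0.562, 0.0]
force: [0.1, -0.4, 0.5]
width: 0.73
grasp_force: 0.0
tee (array([ 0.4585, -0.2112]), np.float64(67.9), 'err', np.float64(0.037))
shift [  3.    3.5 174.4] turn 0.015 phi 68.8 q7 -0.02 t 11.3
```

View pics/wrist4.png

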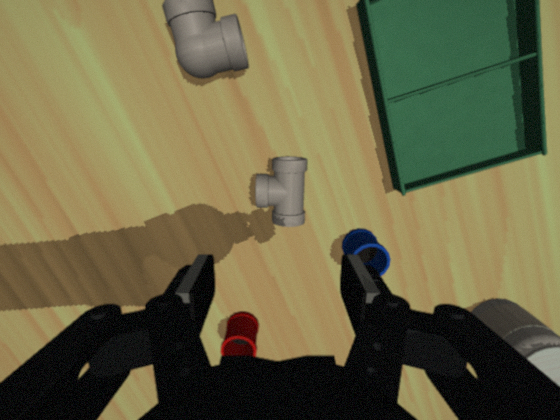

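```bash
python3 -m handwheel '[[[3,3.5,20,0.015],[0,0,30,0],[0,0,30,0],[0,0,30,0],[0,0,25,0],[0,0,20,0],[0,0,12,0],[0,0,7,0],[0,0,2,0],[0,0,0,0]]]'
python3 -m handwheel '[[[0,0,0,0],[0,0,0,0],[0,0,0,0],[0,0,0,0],[0,0,0,0],[0,0,0,0]]]' 25 45
python3 -m handwheel '[[[0,0,-5,0],[0,0,-10,0],[0,0,-20,0],[0,0,-30,0],[0,0,-30,0],[0,0,-30,0],[0,0,0,0]]]'
python3 - <<'E'
from h import *
w=shot("wrist");save(w,"wrist5");go(.643,.179,.13,96)
E
```

```text
time: 12.13
eef_pos: [0.4578, -0.2115, 0.0047]
tool_rot: [0.0, 0.83, 0.557, 0.0]
force: [0.1, 0.4, 0.9]
width: 0.728
grasp_force: 0.0
time: 12.63
eef_pos: [0.4581, -0.2119, 0.0057]
tool_rot: [0.001, 0.831, 0.557, 0.0]
force: [-1.6, 1.0, 5.6]
width: 0.555
grasp_force: 46.9
time: 13.22
eef_pos: [0.4612, -0.2129, 0.136]
tool_rot: [0.005, 0.831, 0.557, 0.002]
force: [1.5, -0.8, -2.3]
width: 0.556
grasp_force: 47.3
shift [431.9  20.6   2.6] turn -0.495 phi 67.7 q7 -0.08 t 13.3
```

View pics/wrist5.png

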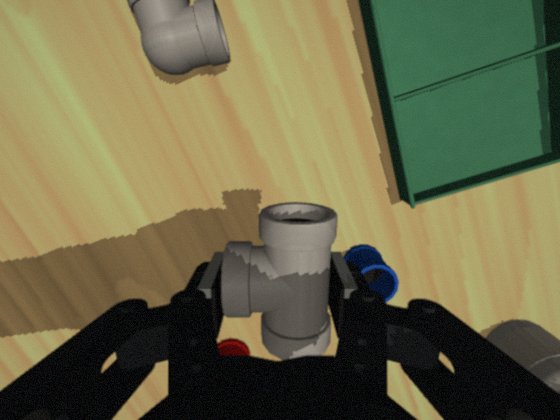

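```bash
python3 -m handwheel '[[[10,0.5,0,0],[25,1.2,0,0],[34,1.7,0,0],[34,1.7,0,0],[34,1.7,0,0],[34,1.7,0,0],[34,1.7,0,0],[34,1.7,0,0],[34,1.7,0,0],[34,1.7,0,0],[34,1.7,0,0],[34,1.7,0,0]]]'
python3 -m handwheel '[[[34,1.5,0,0],[23,1,0,0],[8,0,0,0],[0,0,0,-0.12],[0,0,0,-0.12],[0,0,0,-0.12],[0,0,0,-0.12],[0,0,0,-0.015],[0,0,0,0]]]'
python3 - <<'E'
from h import *
go(.643,.179,.0095,96)
E
```

```text
time: 14.27
eef_pos: [0.616, 0.1305, 0.1269]
tool_rot: [-0.001, 0.831, 0.557, -0.002]
force: [0.4, 0.7, -2.0]
width: 0.558
grasp_force: 47.2
time: 15.02
eef_pos: [0.6431, 0.187, 0.1277]
tool_rot: [-0.001, 0.67, 0.742, -0.001]
force: [-0.1, -0.4, -2.9]
width: 0.552
grasp_force: 47.2
shift [ -7.9  -0.6 118.2] turn -0.002 phi 95.9 q7 -0.52 t 15.0
```

```bash
python3 -m handwheel '[[[-8,0,10,0],[0,0,25,0],[0,0,30,0],[0,0,25,0],[0,0,15,0],[0,0,6,0],[0,0,2,0],[0,0,0,0],[0,0,0,0]]]'
python3 - <<'E'
from h import *
w=shot("wrist");save(w,"wrist6");go(.643,.179,.0095,96)
E
```

```text
time: 15.77
eef_pos: [0.6461, 0.18, 0.0179]
tool_rot: [0.001, 0.669, 0.743, 0.001]
force: [0.3, -0.2, -2.0]
width: 0.55
grasp_force: 47.1
shift [-0.7 -3.3  8.6] turn 0.0 phi 96.0 q7 -0.56 t 15.8
```

View pics/wrist6.png

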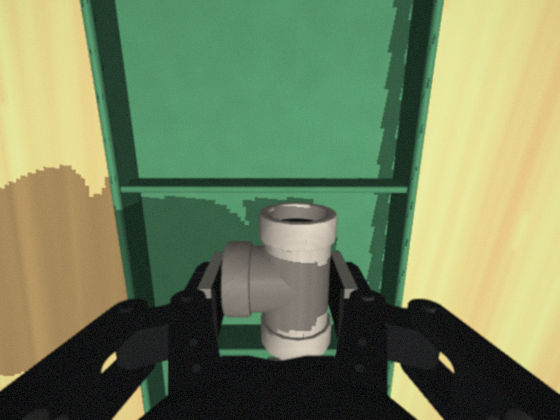

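```bash
python3 -m handwheel '[[[0,0,4,0],[0,0,2,0],[0,0,1,0],[0,0,0,0]]]'
python3 -m handwheel '[[[0,0,1,0],[0,0,0,0]]]'
python3 -m handwheel '[[[0,0,1,0],[0,0,0,0]]]'
```

```text
time: 16.15
eef_pos: [0.6453, 0.1794, 0.0099]
tool_rot: [0.0, 0.669, 0.743, 0.0]
force: [-1.9, -1.8, 0.6]
width: 0.553
grasp_force: 47.8
time: 16.32
eef_pos: [0.6453, 0.1795, 0.0098]
tool_rot: [0.0, 0.669, 0.743, -0.0]
force: [-3.0, -2.1, 7.4]
width: 0.552
grasp_force: 48.9
time: 16.48
eef_pos: [0.6453, 0.1794, 0.0098]
tool_rot: [0.001, 0.669, 0.743, -0.0]
force: [-6.5, -2.3, 11.7]
width: 0.553
grasp_force: 49.8
```

Down. Release, rise, head for the small elbow.

```bash
python3 -m handwheel '[[[0,0,-1,0],[0,0,0,0],[0,0,0,0],[0,0,0,0],[0,0,-10,0],[0,0,-25,0],[0,0,-35,0],[0,0,-35,0],[0,0,-35,0],[0,0,-25,0],[0,0,0,0]]]' 62
python3 - <<'E'
from h import *
go(.4636,.3606,.17,7.4)
E
```

```text
time: 17.4
eef_pos: [0.6479, 0.1815, 0.1809]
tool_rot: [0.003, 0.669, 0.743, 0.005]
force: [1.3, 0.0, 0.8]
width: 0.73
grasp_force: 0.0
shift [ 197.4 -164.6    9.6] turn 1.547 phi 96.0 q7 -0.48 t 17.4
```

```bash
python3 -m handwheel '[[[8,-7,0,0],[18,-15,2,0],[22,-18.3,2,0],[22,-18.3,2,0],[22,-18.3,2,0],[22,-18.3,2,0],[22,-18.3,0,0],[22,-18.3,0,0],[20,-17,0,0],[13,-11,0,0],[6,-5,0,0],[0,0,0,0]]]'
python3 - <<'E'
from h import *
w=shot("wrist");save(w,"wrist7")
q=find(w,"elbow_small",np.array([.4636,.3606]),np.radians([260,277,295]))
if q:
    x,y,a=q[0]; go(x-.007*np.cos(a),y-.007*np.sin(a),.002,np.degrees(a)-180)
E
```

```text
time: 18.4
eef_pos: [0.4576, 0.3596, 0.1625]
tool_rot: [-0.0, 0.667, 0.745, -0.001]
force: [0.2, -0.7, 0.1]
width: 0.725
grasp_force: 0.0
elbow_small None
```

View pics/wrist7.png

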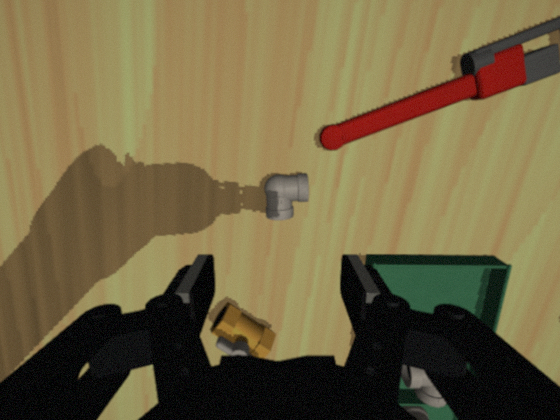

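Run:
```python
from h import *
w=shot("wrist")
for n in("elbow_small","elbow_large"):
    for r in manip.masks_of(n,w):
        e=r["extent"];print(n,np.round(e),round(r["conf"],2))
        if abs(e[0]+e[2]/2-287)<20 and abs(e[1]+e[3]/2-195)<25 and e[2]<70:
            q=fit(w,"elbow_small",r["mask"],ray(w,(287,195),.014)[:2],np.radians([250,277,300]))
            x,y,a=q[0];print(x,y,np.degrees(a),q[1]);go(x-.007*np.cos(a),y-.007*np.sin(a),.002,np.degrees(a)-180)
g=cv2.cvtColor(cv2.resize(w["image"][160:235,250:325],None,fx=1,fy=1),cv2.COLOR_RGB2HSV)
m=np.zeros((420,560),bool);m[170:222,262:312]=(w["image"].astype(int)[...,0]-w["image"].astype(int)[...,2]<28)[170:222,262:312]&(w["image"][...,0]>60)[170:222,262:312]
n,l,st,_=cv2.connectedComponentsWithStats(m.astype(np.uint8));k=1+np.argmax(st[1:,4]);print("sat",st[k])
q=fit(w,"elbow_small",l==k,ray(w,(287,195),.014)[:2],np.radians([250,277,300]));x,y,a=q[0];print(x,y,np.degrees(a),q[1]);go(x-.007*np.cos(a),y-.007*np.sin(a),.002,np.degrees(a)-180)
```

```text
elbow_small [262. 172.  43.  48.] 0.9
0.4662870361539708 0.36143987534204214 280.02435460861784 0.06300110608449862
shift [ 11.6   4.6 160.7] turn -0.073 phi 95.9 q7 -0.85 t 18.6
sat [ 262  170   43   47 1556]
0.46561119995667843 0.36195545902960385 280.8678685546696 0.12406014860942789
shift [ 12.1   3.8 160.8] turn -0.088 phi 95.8 q7 -0.85 t 18.6
```

```bash
python3 -m handwheel '[[[11.6,4.5,15,0],[0,0,25,-0.075],[0,0,30,0],[0,0,30,0],[0,0,25,0],[0,0,18,0],[0,0,10,0],[0,0,5,0],[0,0,0,0],[0,0,0,0]]]'
python3 - <<'E'
from h import *
w=shot("wrist");save(w,"wrist8");go(.4651,.3683,.002,100)
E
```

```text
time: 19.48
eef_pos: [0.4645, 0.3704, 0.0061]
tool_rot: [0.0, 0.641, 0.768, 0.001]
force: [0.6, -0.9, 1.0]
width: 0.726
grasp_force: 0.0
shift [-2.4 -0.   4.6] turn 0.005 phi 100.3 q7 -0.92 t 19.5
```

View pics/wrist8.png

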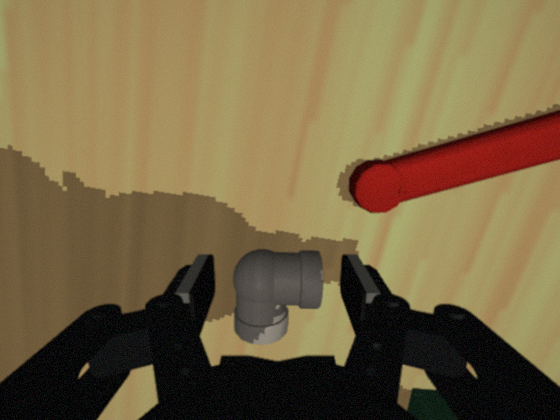

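```bash
python3 -m handwheel '[[[-1,0,3,0],[0,0,1,0],[0,0,0,0]]]'
python3 -m handwheel '[[[0,0,0,0],[0,0,0,0],[0,0,0,0],[0,0,0,0],[0,0,0,0],[0,0,0,0]]]' 20 35
python3 -m handwheel '[[[0,0,-3,0],[0,0,-7,0],[0,0,-10,0],[0,0,0,0]]]'
python3 - <<'E'
from h import *
w=shot("wrist");save(w,"wrist9");go(.634,.2665,.13,96)
E
```

```text
time: 19.78
eef_pos: [0.4642, 0.369, 0.0016]
tool_rot: [0.0, 0.641, 0.768, 0.0]
force: [0.9, 1.0, 0.5]
width: 0.729
grasp_force: 0.0
time: 20.28
eef_pos: [0.4641, 0.3693, 0.0017]
tool_rot: [0.0, 0.641, 0.768, 0.0]
force: [-0.6, -1.8, 5.0]
width: 0.474
grasp_force: 35.1
time: 20.62
eef_pos: [0.4647, 0.3702, 0.0233]
tool_rot: [0.0, 0.641, 0.768, 0.001]
force: [0.0, 0.8, -0.4]
width: 0.473
grasp_force: 35.5
shift [-132.   148.4 -107.3] turn 0.075 phi 100.3 q7 -0.91 t 20.7
```

View pics/wrist9.png

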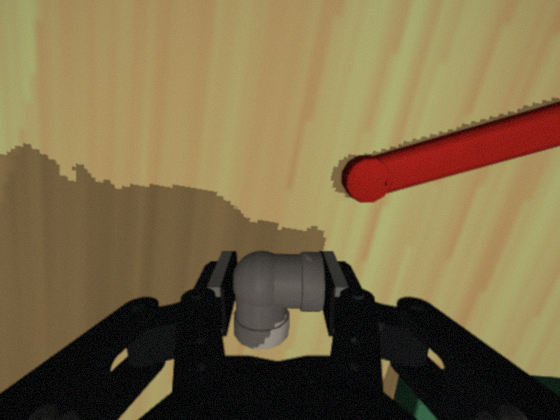

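```bash
python3 -m handwheel '[[[0,0,-15,0],[0,0,-30,0],[0,0,-30,0],[0,0,-25,0],[0,0,-7,0],[-6,7,0,0],[-15,17,0,0],[-18,20,0,0],[-18,20,0,0],[-18,20,0,0],[-18,20,0,0],[-18,20,0,0]]]'
python3 -m handwheel '[[[-12,14,0,0],[-5,7,0,0.075],[0,0,0,0],[0,0,0,0]]]'
python3 - <<'E'
from h import *
go(.633,.272,.006,96)
E
```

```text
time: 21.67
eef_pos: [0.6065, 0.2796, 0.1259]
tool_rot: [-0.0, 0.641, 0.768, -0.002]
force: [0.7, 0.5, -0.9]
width: 0.479
grasp_force: 35.7
time: 22.0
eef_pos: [0.629, 0.268, 0.1262]
tool_rot: [-0.001, 0.669, 0.743, -0.001]
force: [0.0, 0.1, -1.4]
width: 0.471
grasp_force: 35.6
shift [  3.6   4.8 120.2] turn 0.001 phi 96.0 q7 -0.64 t 22.0
```

```bash
python3 -m handwheel '[[[3,3,15,0],[0,0,25,0],[0,0,30,0],[0,0,25,0],[0,0,12,0],[0,0,4,0],[0,0,0,0],[0,0,0,0]]]'
python3 -m handwheel '[[[0,0,3,0],[0,0,2,0],[0,0,1,0],[0,0,0,0]]]'
python3 -m handwheel '[[[0,0,1.5,0],[0,0,0,0]]]'
```

```text
time: 22.67
eef_pos: [0.6325, 0.2735, 0.0184]
tool_rot: [0.0, 0.669, 0.744, 0.001]
force: [0.2, 0.3, -0.1]
width: 0.471
grasp_force: 35.6
time: 23.0
eef_pos: [0.6324, 0.2724, 0.0116]
tool_rot: [0.0, 0.669, 0.743, 0.0]
force: [0.8, -0.2, -1.6]
width: 0.473
grasp_force: 35.6
time: 23.17
eef_pos: [0.6321, 0.2723, 0.0097]
tool_rot: [0.0, 0.669, 0.743, -0.0]
force: [-0.3, -0.7, -1.9]
width: 0.476
grasp_force: 35.6
```

```bash
python3 -m handwheel '[[[0,0,1.5,0],[0,0,0,0]]]'
python3 -m handwheel '[[[0,0,1.5,0],[0,0,0,0]]]'
python3 -m handwheel '[[[0,0,1,0],[0,0,0,0]]]'
```

```text
time: 23.33
eef_pos: [0.632, 0.2724, 0.008]
tool_rot: [-0.0, 0.669, 0.743, -0.0]
force: [-0.9, -0.2, -1.2]
width: 0.472
grasp_force: 35.6
time: 23.5
eef_pos: [0.632, 0.2723, 0.0064]
tool_rot: [-0.0, 0.669, 0.743, -0.0]
force: [-0.4, -0.3, -1.0]
width: 0.472
grasp_force: 35.6
time: 23.67
eef_pos: [0.6322, 0.2725, 0.0059]
tool_rot: [0.0, 0.669, 0.743, -0.0]
force: [-0.8, -0.2, -0.7]
width: 0.477
grasp_force: 35.7
```

```bash
python3 -m handwheel '[[[0,0,0.7,0],[0,0,0,0]]]'
python3 -m handwheel '[[[0,0,0,0],[0,0,0,0],[0,0,0,0],[0,0,0,0],[0,0,-10,0],[0,0,-25,0],[0,0,-35,0],[0,0,-35,0],[0,0,-35,0],[0,0,-30,0],[0,0,0,0]]]' 62
python3 - <<'E'
from h import *
go(.4333,.2017,.19,151)
E
```

```text
time: 23.83
eef_pos: [0.6322, 0.2725, 0.0058]
tool_rot: [0.0, 0.669, 0.743, -0.0]
force: [-1.9, -0.6, 4.0]
width: 0.472
grasp_force: 35.8
time: 24.75
eef_pos: [0.6349, 0.2751, 0.1838]
tool_rot: [0.002, 0.669, 0.743, 0.006]
force: [0.7, 1.3, 0.5]
width: 0.727
grasp_force: 0.0
shift [ -51.8 -208.1   -8.7] turn -0.96 phi 96.0 q7 -0.63 t 24.8
```

```bash
python3 -m handwheel '[[[-3,-12,0,0],[-6,-25,0,0],[-7,-29,0,0],[-7,-29,0,0],[-7,-29,0,0],[-7,-29,0,0],[-7,-29,0,0],[-5,-20,0,0],[-2,-9,0,0],[0,0,0,-0.12],[0,0,0,-0.12],[0,0,0,-0.12]]]' 60
python3 -m handwheel '[[[0,0,0,-0.12],[0,0,0,-0.12],[0,0,0,-0.12],[0,0,0,-0.12],[0,0,0,-0.12],[0,0,0,0]]]'
python3 - <<'E'
from h import *
w=shot("wrist");save(w,"wrist10")
q=find(w,"valve",np.array([.4333,.2017]),np.radians([130,151,170]))
for n,g,a in (("socket",(.65,.09),[0]),("tee",(.64,.18),[1.6]),("elbow_small",(.63,.26),[4.8])): find(w,n,np.array(g),a)
if q:
    x,y,a=q[0]; go(x,y,.004,np.degrees(a))
E
```

```text
time: 25.75
eef_pos: [0.4275, 0.1996, 0.1756]
tool_rot: [0.001, 0.523, 0.853, -0.0]
force: [-0.5, -0.2, 0.5]
width: 0.705
grasp_force: 0.0
time: 26.25
eef_pos: [0.4275, 0.1999, 0.1754]
tool_rot: [0.0, 0.248, 0.969, -0.0]
force: [-0.9, -0.7, -0.0]
width: 0.706
grasp_force: 0.0
valve (array([0.4368, 0.2039]), np.float64(149.2), 'err', np.float64(0.045))
socket None
tee (array([0.645, 0.173]), np.float64(78.8), 'err', np.float64(4.075))
elbow_small (array([0.6309, 0.2645]), np.float64(272.0), 'err', np.float64(7.385))
shift [ -5.9   8.1 171.2] turn 0.03 phi 150.9 q7 0.57 t 26.5
```

View pics/wrist10.png

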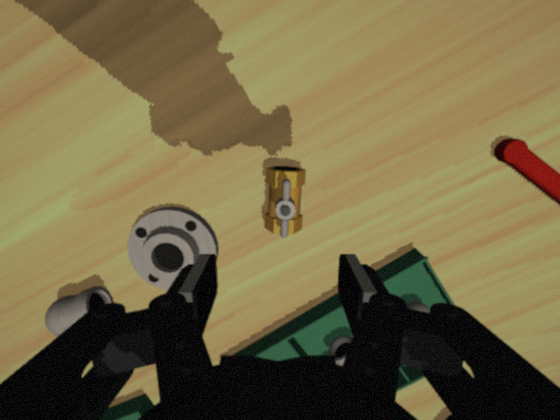

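```bash
python3 -m handwheel '[[[-6,8,20,0.03],[0,0,30,0],[0,0,30,0],[0,0,30,0],[0,0,22,0],[0,0,18,0],[0,0,12,0],[0,0,5,0],[0,0,0,0],[0,0,0,0]]]'
python3 - <<'E'
from h import *
go(.4368,.2039,.004,149.2)
E
```

```text
time: 27.33
eef_pos: [0.4374, 0.2041, 0.0088]
tool_rot: [0.0, 0.265, 0.964, 0.0]
force: [0.5, -1.0, 0.6]
width: 0.704
grasp_force: 0.0
shift [ 0.4 -0.5  4.8] turn 0.001 phi 149.3 q7 0.23 t 27.3
```

```bash
python3 -m handwheel '[[[0,0,4,0],[0,0,1,0],[0,0,0,0]]]'
python3 -m handwheel '[[[0,0,0,0],[0,0,0,0],[0,0,0,0],[0,0,0,0],[0,0,0,0],[0,0,0,0],[0,0,0,0]]]' 20 50
python3 -m handwheel '[[[0,0,-4,0],[0,0,-10,0],[0,0,-20,0],[0,0,-30,0],[0,0,-35,0],[0,0,-30,0],[0,0,0,0]]]'
python3 - <<'E'
from h import *
w=shot("wrist");save(w,"wrist11");go(.6397,-.2195,.13,86.3)
E
```

```text
time: 27.58
eef_pos: [0.4372, 0.2036, 0.0035]
tool_rot: [0.001, 0.265, 0.964, 0.0]
force: [-0.2, 0.9, 0.6]
width: 0.708
grasp_force: 0.0
time: 28.17
eef_pos: [0.437, 0.2035, 0.0036]
tool_rot: [0.0, 0.265, 0.964, -0.0]
force: [-2.2, -1.8, 5.5]
width: 0.37
grasp_force: 49.4
time: 28.75
eef_pos: [0.44, 0.206, 0.1378]
tool_rot: [0.004, 0.264, 0.964, 0.002]
force: [1.9, 1.5, -2.9]
width: 0.368
grasp_force: 50.4
shift [-389.3 -262.2    6.4] turn 1.099 phi 149.3 q7 0.43 t 28.8
```

View pics/wrist11.png

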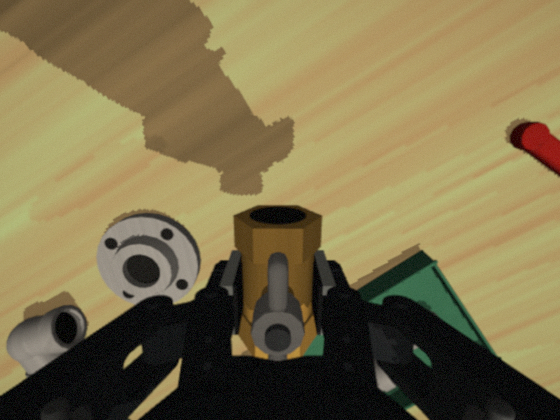

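```bash
python3 -m handwheel '[[[-8,-5.5,0,0],[-18,-12,0,0],[-26,-17.5,0,0],[-26,-17.5,0,0],[-26,-17.5,0,0],[-26,-17.5,0,0],[-26,-17.5,0,0],[-26,-17.5,0,0],[-26,-17.5,0,0],[-26,-17.5,0,0],[-26,-17.5,0,0],[-26,-17.5,0,0]]]'
python3 -m handwheel '[[[-26,-17.5,0,0],[-26,-17.5,0,0],[-26,-17.5,0,0],[-18,-12,0,0],[-8,-5.5,0,0],[0,0,0,0.12],[0,0,0,0.12],[0,0,0,0.12],[0,0,0,0.12],[0,0,0,0.12],[0,0,0,0.12],[0,0,0,0.12]]]'
python3 -m handwheel '[[[0,0,0,0.12],[0,0,0,0.12],[0,0,0,0.02],[0,0,0,0],[0,0,0,0]]]'
python3 - <<'E'
from h import *
go(.6397,-.2195,.0075,86.3)
w=shot("wrist")
# tray_two dividers: dump green mask edges
for r in manip.masks_of("tray_two",w)[:2]: print(np.round(r["extent"]),r["conf"])
find(w,"tray_two",np.array([.64,-.175]),[-.06],.2)
t=shot("top");find(t,"tray_two",np.array([.64,-.175]),[-.06],.2)
E
```

```text
time: 29.8
eef_pos: [0.5829, -0.1101, 0.129]
tool_rot: [-0.003, 0.265, 0.964, -0.0]
force: [1.1, 0.5, -2.9]
width: 0.366
grasp_force: 50.3
time: 30.8
eef_pos: [0.6364, -0.2201, 0.1294]
tool_rot: [-0.002, 0.637, 0.771, -0.001]
force: [-0.3, -0.6, -3.1]
width: 0.37
grasp_force: 50.2
time: 31.22
eef_pos: [0.6374, -0.2206, 0.1308]
tool_rot: [-0.001, 0.728, 0.685, -0.001]
force: [0.1, -0.2, -2.8]
width: 0.368
grasp_force: 50.2
shift [  1.1   2.5 123.3] turn 0.003 phi 86.5 q7 0.04 t 31.2
[190.  18. 190. 238.] 0.78
tray_two (array([ 0.6465, -0.1348]), np.float64(355.5), 'err', np.float64(0.23))
tray_two (array([ 0.6428, -0.175 ]), np.float64(355.4), 'err', np.float64(0.221))
```

Run:
```python
from h import *
w=shot("wrist");m=manip.masks_of("tray_two",w)[0]["mask"]
c=cv2.approxPolyDP(max(cv2.findContours(m.astype(np.uint8),0,2)[0],key=cv2.contourArea),4,True)[:,0]
for u in c: print(u,ray(w,u.astype(float),.026)[:2].round(4))
```

```text
[187  19] [ 0.5841 -0.0782]
[201 253] [ 0.5695 -0.2574]
[230 252] [ 0.595  -0.2581]
[235 248] [ 0.5997 -0.2546]
[234 215] [ 0.6019 -0.2245]
[257 204] [ 0.6221 -0.2161]
[298 205] [ 0.6563 -0.2191]
[321 215] [ 0.6752 -0.2291]
[320 249] [ 0.6736 -0.2602]
[354 256] [ 0.7032 -0.2687]
[377  23] [ 0.7178 -0.0892]
```

```bash
python3 -m handwheel '[[[4,2,15,0.02],[0,0,25,0],[0,0,30,0],[0,0,25,0],[0,0,10,0],[0,0,4,0],[0,0,0,0],[0,0,0,0]]]'
python3 -m handwheel '[[[0,0,3,0],[0,0,2,0],[0,0,0,0]]]'
python3 - <<'E'
from h import *
go(.640,-.2172,.0075,85.2)
E
```

```text
time: 32.23
eef_pos: [0.6416, -0.2175, 0.0247]
tool_rot: [0.001, 0.736, 0.676, 0.001]
force: [0.6, 0.1, -2.7]
width: 0.367
grasp_force: 50.2
time: 32.48
eef_pos: [0.6407, -0.2174, 0.0188]
tool_rot: [0.001, 0.737, 0.676, 0.0]
force: [-0.7, -0.0, -3.1]
width: 0.368
grasp_force: 50.2
shift [ 0.1 -0.7 11.3] turn -0.001 phi 85.1 q7 -0.03 t 32.5
```

```bash
python3 -m handwheel '[[[0,0,5,0],[0,0,3,0],[0,0,1,0],[0,0,0,0]]]'
python3 -m handwheel '[[[0,0,1,0],[0,0,0,0]]]'
python3 -m handwheel '[[[0,0,1,0],[0,0,0,0]]]'
python3 -m handwheel '[[[0,0,0.7,0],[0,0,0,0]]]'
```

```text
time: 32.82
eef_pos: [0.6399, -0.2172, 0.0084]
tool_rot: [-0.0, 0.736, 0.676, -0.0]
force: [-0.5, -1.0, -3.2]
width: 0.369
grasp_force: 50.2
time: 32.98
eef_pos: [0.6403, -0.2172, 0.008]
tool_rot: [-0.0, 0.737, 0.676, -0.0]
force: [0.2, 0.2, -2.2]
width: 0.373
grasp_force: 50.2
time: 33.15
eef_pos: [0.6405, -0.2173, 0.0077]
tool_rot: [0.0, 0.737, 0.676, -0.0]
force: [-1.3, 0.9, 0.2]
width: 0.367
grasp_force: 50.7
time: 33.32
eef_pos: [0.6405, -0.2173, 0.0077]
tool_rot: [0.0, 0.737, 0.676, -0.0]
force: [-3.8, 1.3, 5.3]
width: 0.367
grasp_force: 51.3
```

```bash
python3 -m handwheel '[[[0,0,0,0],[0,0,0,0],[0,0,0,0],[0,0,0,0],[0,0,-10,0],[0,0,-25,0],[0,0,-35,0],[0,0,-35,0],[0,0,-35,0],[0,0,-30,0],[0,0,0,0]]]' 56
python3 - <<'E'
from h import *
go(.4433,-.0703,.18,78.6)
E
```

```text
time: 34.23
eef_pos: [0.6444, -0.2177, 0.1855]
tool_rot: [0.006, 0.736, 0.676, 0.003]
force: [1.3, 0.1, 1.2]
width: 0.657
grasp_force: 0.0
shift [ 129.8 -213.     2.4] turn 0.114 phi 85.1 q7 0.03 t 34.2
```

```bash
python3 -m handwheel '[[[6,-10,0,0],[14,-23,0,0],[18,-29,0,0],[18,-29,0,0],[18,-29,0,0],[18,-29,0,0],[18,-29,0,0],[13,-23,0,0],[7,-12,0,0],[0,0,0,0.114],[0,0,0,0],[0,0,0,0]]]' 76
python3 - <<'E'
from h import *
w=shot("wrist")
q=find(w,"elbow_large",np.array([.445,-.062]),np.radians([330,348,365]))
find(w,"valve",np.array([.64,-.217]),[1.5])
if q:
    x,y,a=q[0]; go(x+.0085*np.sin(a),y-.0085*np.cos(a),.008,np.degrees(a)+90)
E
```

```text
time: 35.23
eef_pos: [0.4395, -0.0697, 0.177]
tool_rot: [0.001, 0.773, 0.634, 0.0]
force: [1.1, -0.2, 0.8]
width: 0.89
grasp_force: 0.0
elbow_large None
valve (array([ 0.6424, -0.2153]), np.float64(85.5), 'err', np.float64(0.177))
```

Run:
```python
from h import *
for c in("wrist","top"):
    w=shot(c)
    for r in manip.masks_of("elbow_large",w): print(c,np.round(r["extent"]),round(r["conf"],2))
    q=find(w,"elbow_large",np.array([.445,-.062]),np.radians([330,348,365]),.08)
    if q:
        x,y,a=q[0]; go(x+.0085*np.sin(a),y-.0085*np.cos(a),.008,np.degrees(a)+90)
print(px(shot("wrist"),[.445,-.062,.02]))
```

```text
wrist [251. 149.  64.  63.] 0.93
elbow_large (array([ 0.4481, -0.0605]), np.float64(349.7), 'err', np.float64(0.057))
shift [  2.1   7.  168.2] turn -0.018 phi 78.6 q7 -0.05 t 35.5
top [170. 164.  14.  18.] 0.53
elbow_large None
[280.83914771 186.01111446]
```

```bash
python3 -m handwheel '[[[2,7,20,-0.018],[0,0,30,0],[0,0,30,0],[0,0,30,0],[0,0,22,0],[0,0,18,0],[0,0,10,0],[0,0,4,0],[0,0,0,0],[0,0,0,0]]]'
python3 - <<'E'
from h import *
w=shot("wrist")
q=find(w,"elbow_large",np.array([.445,-.062]),np.radians([340,348,355]),.08)
if q:
    x,y,a=q[0]; go(x+.0085*np.sin(a),y-.0085*np.cos(a),.005,np.degrees(a)+90)
go(.4466,-.0689,.005)
E
```

```text
time: 36.57
eef_pos: [0.4472, -0.0692, 0.0132]
tool_rot: [0.001, 0.768, 0.64, 0.0]
force: [-0.5, -1.1, 0.1]
width: 0.891
grasp_force: 0.0
elbow_large (array([ 0.448 , -0.0605]), np.float64(351.1), 'err', np.float64(0.056))
shift [ 0.3 -1.   8.6] turn -0.025 phi 79.6 q7 -0.23 t 36.7
shift [ 0.3 -1.   8.6] turn None phi 79.6 q7 -0.23 t 36.7
```

```bash
python3 -m handwheel '[[[0,0,5,0],[0,0,3,0],[0,0,0,0]]]'
python3 -m handwheel '[[[0,0,0,0],[0,0,0,0],[0,0,0,0],[0,0,0,0],[0,0,0,0],[0,0,0,0],[0,0,0,0]]]' 35 50
python3 -m handwheel '[[[0,0,-3,0],[0,0,-7,0],[0,0,-10,0],[0,0,0,0]]]'
python3 - <<'E'
from h import *
w=shot("wrist")
go(.6473,-.1296,.13,85.2)
q=find(w,"elbow_large",np.array([.445,-.062]),np.radians([348]),.08)
E
```

```text
time: 36.92
eef_pos: [0.4461, -0.0692, 0.0041]
tool_rot: [-0.0, 0.768, 0.64, -0.0]
force: [0.1, 0.3, -1.3]
width: 0.889
grasp_force: 0.0
time: 37.5
eef_pos: [0.447, -0.0692, 0.0048]
tool_rot: [0.0, 0.768, 0.64, 0.0]
force: [0.5, 0.4, 5.7]
width: 0.682
grasp_force: 53.0
time: 37.83
eef_pos: [0.4474, -0.0691, 0.026]
tool_rot: [0.001, 0.768, 0.64, 0.001]
force: [0.1, -0.3, -2.7]
width: 0.678
grasp_force: 54.1
shift [ -23.4  207.8 -104. ] turn -0.097 phi 79.6 q7 -0.21 t 37.9
elbow_large (array([ 0.4457, -0.0679]), np.float64(341.8), 'err', np.float64(0.22))
```

Run:
```python
from h import *
w=shot("wrist");b=[P.copy() for P in M["elbow_large"]];m=max((r for r in manip.masks_of("elbow_large",w)),key=lambda r:r["conf"])["mask"]
a=np.radians
for t in(-12,-6,0,6,12):   # tilt about object's x axis through (y=-8.5,z=21.5)
    c,s=np.cos(a(t)),np.sin(a(t));R=np.array([[1,0,0],[0,c,-s],[0,s,c]]);o=np.array([0,-8.5,21.5])
    M["elbow_large"]=[(P-o)@R.T+o+[0,0,21.3] for P in b]
    q=fit(w,"elbow_large",m,(.447,-.061),[a(350)]);print(t,np.round(q[0],3),q[1])
```

```text
-12 [ 0.448 -0.059  6.084] 0.059410765892099496
-6 [ 0.449 -0.059  6.103] 0.06056295708497192
0 [ 0.449 -0.06   6.136] 0.07449987353457976
6 [ 0.449 -0.061  6.148] 0.08991482249192313
12 [ 0.449 -0.06   6.141] 0.10135585807975894
```

```bash
python3 -m handwheel '[[[0,0,-15,0],[0,0,-30,0],[0,0,-30,0],[0,0,-25,0],[0,0,-5,0],[-2,10,0,0],[-4,24,0,0],[-4,28,0,0],[-4,28,0,0],[-4,28,0,0],[-4,28,0,0],[-4,28,0,0]]]'
python3 -m handwheel '[[[-3,20,0,0],[0,10,0,0],[0,0,0,-0.097],[0,0,0,0],[0,0,0,0]]]'
python3 - <<'E'
from h import *
go(.647,-.136,.009,85.2)
E
```

```text
time: 39.03
eef_pos: [0.6132, -0.1265, 0.1272]
tool_rot: [-0.001, 0.768, 0.64, -0.001]
force: [-0.2, -0.3, -2.0]
width: 0.684
grasp_force: 54.6
time: 39.45
eef_pos: [0.641, -0.134, 0.1276]
tool_rot: [-0.001, 0.737, 0.676, -0.001]
force: [-0.0, 0.1, -2.3]
width: 0.682
grasp_force: 54.5
shift [ -1.6   6.5 118.6] turn -0.002 phi 85.1 q7 -0.14 t 39.5
```

```bash
python3 -m handwheel '[[[-2,5,15,0],[0,0,25,0],[0,0,30,0],[0,0,23,0],[0,0,10,0],[0,0,4,0],[0,0,0,0],[0,0,0,0]]]'
python3 -m handwheel '[[[0,0,2,0],[0,0,1,0],[0,0,0,0]]]'
python3 -m handwheel '[[[0,0,1.5,0],[0,0,0,0]]]'
python3 -m handwheel '[[[0,0,1.5,0],[0,0,0,0]]]'
```

```text
time: 40.12
eef_pos: [0.6476, -0.1367, 0.0235]
tool_rot: [0.001, 0.736, 0.677, 0.001]
force: [-0.1, 0.1, -2.0]
width: 0.679
grasp_force: 54.5
time: 40.37
eef_pos: [0.6472, -0.1369, 0.0203]
tool_rot: [0.001, 0.736, 0.677, 0.0]
force: [-0.0, -1.0, -2.3]
width: 0.684
grasp_force: 54.5
time: 40.53
eef_pos: [0.6467, -0.1368, 0.0181]
tool_rot: [0.0, 0.736, 0.677, -0.0]
force: [0.3, 0.6, -2.9]
width: 0.68
grasp_force: 54.5
time: 40.7
eef_pos: [0.6465, -0.1367, 0.0162]
tool_rot: [-0.0, 0.736, 0.677, -0.0]
force: [-0.2, -0.2, -2.4]
width: 0.682
grasp_force: 54.5
```

```bash
python3 -m handwheel '[[[0,0,1.5,0],[0,0,1.5,0],[0,0,0,0]]]'
python3 -m handwheel '[[[0,0,1.5,0],[0,0,0,0]]]'
python3 -m handwheel '[[[0,0,1.5,0],[0,0,0,0]]]'
```

```text
time: 40.95
eef_pos: [0.6464, -0.1367, 0.0129]
tool_rot: [-0.0, 0.736, 0.677, -0.0]
force: [-0.4, -0.1, -1.9]
width: 0.687
grasp_force: 54.5
time: 41.12
eef_pos: [0.6465, -0.1367, 0.0116]
tool_rot: [-0.0, 0.736, 0.677, -0.0]
force: [-0.2, -0.4, -2.7]
width: 0.682
grasp_force: 54.5
time: 41.28
eef_pos: [0.6465, -0.1367, 0.0101]
tool_rot: [-0.0, 0.736, 0.677, -0.0]
force: [-0.2, -0.4, -1.6]
width: 0.683
grasp_force: 54.5
```

```bash
python3 -m handwheel '[[[0,0,1,0],[0,0,0,0]]]'
python3 -m handwheel '[[[0,0,1,0],[0,0,0,0]]]'
```

```text
time: 41.45
eef_pos: [0.6466, -0.1367, 0.0092]
tool_rot: [-0.0, 0.736, 0.677, -0.0]
force: [0.4, -0.1, -1.8]
width: 0.683
grasp_force: 54.5
time: 41.62
eef_pos: [0.6467, -0.1368, 0.009]
tool_rot: [0.0, 0.736, 0.677, -0.0]
force: [-1.5, 0.7, 2.6]
width: 0.685
grasp_force: 55.1
```

```bash
python3 -m handwheel '[[[0,0,0,0],[0,0,0,0],[0,0,0,0],[0,0,0,0],[0,0,-10,0],[0,0,-25,0],[0,0,-35,0],[0,0,-35,0],[0,0,-35,0],[0,0,-35,0],[0,0,-35,0],[0,0,0,0]]]' 74
python3 -m handwheel '[[[0,-20,-5,0],[0,-30,0,0],[0,-30,0,0],[0,-30,0,0],[-20,-20,0,0],[-30,0,0,0],[-30,0,0,0],[0,0,0,0],[0,0,0,0]]]'
python3 - <<'E'
from h import *
s=manip.sense();print(s["eef_pos"],s["qpos"].round(2))
for c in("top","scene","wrist"):
    w=shot(c)
    for k in M.values(): pass
    for n,g,a in [("elbow_large",(.647,-.13),[6.1]),("valve",(.64,-.217),[1.5]),("socket",(.654,.095),[0]),("tee",(.645,.179),[1.66]),("elbow_small",(.632,.267),[4.87])]:
        z=np.array([0,0,4.]);M[n]=[P+z for P in M[n]];print(c,end=" ");find(w,n,np.array(g),a,.04);M[n]=[P-z for P in M[n]]
    for n in("flange","tin","wrench"): print(n,[np.round(ray(w,r["xy"],0)[:2],3).tolist() for r in manip.tip_of(n,w)[:1]],end="; ")
E
```

```text
time: 42.62
eef_pos: [0.6506, -0.1364, 0.2281]
tool_rot: [0.006, 0.736, 0.677, 0.004]
force: [0.9, 0.6, 1.2]
width: 0.87
grasp_force: 0.0
time: 43.37
eef_pos: [0.5098, -0.2076, 0.2237]
tool_rot: [0.0, 0.738, 0.675, -0.0]
force: [0.3, 0.6, 0.3]
width: 0.867
grasp_force: 0.0
[ 0.50983984 -0.20757654  0.22372834] [ 0.95  0.16 -0.68  1.69  0.11  1.32  0.17]
top elbow_large (array([ 0.6462, -0.1318]), np.float64(353.7), 'err', np.float64(0.045))
top valve (array([ 0.64  , -0.2157]), np.float64(81.7), 'err', np.float64(0.308))
top socket (array([0.6539, 0.091 ]), np.float64(11.4), 'err', np.float64(0.088))
top tee (array([0.6466, 0.1768]), np.float64(96.7), 'err', np.float64(0.085))
top elbow_small None
flange [[0.425, 0.073]]; tin []; wrench [[0.6, 0.466]]; scene elbow_large (array([ 0.6458, -0.1305]), np.float64(356.4), 'err', np.float64(0.049))
scene valve None
scene socket (array([0.6479, 0.0927]), np.float64(7.8), 'err', np.float64(0.487))
scene tee (array([0.6448, 0.178 ]), np.float64(96.2), 'err', np.float64(0.065))
scene elbow_small (array([0.632 , 0.2615]), np.float64(272.1), 'err', np.float64(0.155))
flange [[0.424, 0.069]]; tin [[0.635, -0.467]]; wrench [[0.623, 0.461]]; wrist elbow_large (array([ 0.6472, -0.1282]), np.float64(356.6), 'err', np.float64(0.044))
wrist valve (array([ 0.6395, -0.2155]), np.float64(82.9), 'err', np.float64(0.088))
wrist socket None
wrist tee None
wrist elbow_small None
flange []; tin [[0.632, -0.454]]; wrench [];
```

```bash
python3 -c "
from rig import manip
print(manip.job_done())"
```

```text
the job is handed in; nothing more can be done
None
```

All five fittings are in their trays, one to a compartment, and the job was handed in at about 44 s; my last camera check agreed with that. The hand-in returned no verdict, and the flange, tin and wrench still read roughly where they started.

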